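Lock the card holder into the desk rail

ROBOT

A 6-joint arm with a two-finger parallel gripper is mounted at the origin on the work surface. World frame = base frame: x ahead of the robot, y to its left, z up, the work surface at z = 0. Lengths are in m, angles in rad, forces in N, time in s.
With the tool pointing down it reaches from about 0.25 to 0.775 m from the base axis. Payload 4 kg.
Tool frame: the origin (TCP) lies on the centre line of the jaws, within the pads' length; the fingertips stand 14 mm ahead of it and the grasp point (between the pads) lies 5 mm behind it (robot.tcp_to_tips is the distance from the TCP to the fingertips, in m); z points along the fingers, y is the line along which they close (so a half turn about z gives the same grasp; the last joint's range is limited). The gripper opens to 94 mm and grips with 3 to 60 N. Pads are 16 mm wide; open, the fingers measure 119 mm over their backs; the gripper's body (75 mm by 177 mm) begins 78 mm behind the grasp point.
Start: joints at [1.21, 0.087, 1.371, -0, 1.684, -0.103], TCP at [0.14, 0.532, 0.22] pointing down, gripper open.
Joint ranges: [-3.1, 3.1], [-0.76, 2.03], [0.27, 2.55], [-1.08, 4.22], [0.17, 2.65], [-2.57, 2.57]. Speed limits (rad/s): [2.79, 2.79, 3.14, 3.14, 3.14, 3.14].

INTERFACE

Orientations are given as [roll, pitch, yaw] about the fixed x, y, z axes, in that order (R = Rz(yaw) Ry(pitch) Rx(roll)).
In Python, from bench import robot gives the robot as it stands.
- The arm moves only by the tool carry_out, never from a script. Its argument "increments" is a list of rows, each a list of 3 entries, a list of its own where there are three numbers: the closure in counts, from 0 (fully open) to 255 (shut), then the shift along the tool's x, y, z in mm, then the turn about the tool's z in degrees. In form: [[fingers, [dx, dy, dz], twist], ...]. A call has 1 to 8 rows; each row shifts and turns the commanded pose from where the row before left it, along the tool's axes as they then stand; what a row does not reach is not made up. A row lasts 1/10 s, in which the tool goes at most 50 mm and 8.59 degrees, less where a joint would pass 70% of its speed; a pose out of reach is approached as far as the arm can. A call with a gripper value outside its range is refused whole. The fingers move at their own pace and stop on an object; the grip force is fixed at half the most. Time passes only in rows, so rows that do not move let the fingers close. It gives the time, the measured TCP pose, the force, the opening and the grip force at its end, in the units of the state.
- robot.get_obs(): the state, without advancing time (a new reading comes with each control period).
- robot.snapshot(name): name is "scene" or "top"; returns the picture (384x512x3 uint8, blue, green, red); there is no depth.
- robot.get_calibration(name): a dict with "vfov" (degrees; the focal length in pixels is half the picture's height over the tangent of half this angle, whatever the lens; pixels are square), "cx", "cy" (the principal point, pixels), "T" (4x4, takes a point from camera to world coordinates). Camera axes: x right, y down, z forward; pixel columns grow to the right and rows downward; lengths in m; the calibration is good to about 2 mm. A picture is of the moment at which its call begins. get_calibration takes no time and is no camera call.
- robot.close_job(): hands the job in; it is judged then, once.
The state is a dict: "time": time; "joint_positions": joint angles; "qvel": joint speeds; "joint_torque": joint torques, N m; "tool_pos": TCP position; "ee_rot": TCP orientation; "wrist_force": force on the tool from outside, world axes, zero at the start; "wrist_torque": the same for the moment, N m; "width": finger opening in m; "finger_force": force on a finger pad.
Only numpy, scipy, OpenCV 4.12 (cv2) and the standard library are available. Lean on these libraries where they do the work, as an engineer would, in place of code of your own. Each camera call takes 0.05 s, during which the arm holds its last target. There are 200 camera calls.

TASK

Take the card holder out of the wooden stand and mount it on the desk's accessory rail: drop its foot lengthways into the free part of the slot, press it down against the springy strip inside, turn it a quarter turn so that the foot is caught crosswise under the lips, and let go. Feel for the slot gently rather than forcing the foot against the rail, leave the stamp in its seat, and do not disturb the other things on the desk.

Things in the scene. Friction and masses are not known exactly. Their poses are not given: they have to be found in the camera images.
- holder_mid (a point): Centre of the card holder's dark wooden block: 18 mm along x, 36 along y, 44 high, z up; grip it across the 18 mm. Loose, about 0.13 kg, standing in one seat of the stand; pull it straight up. Under the block: a steel collar 26 mm across, 6 mm thick (underside 28 mm below this point), a 10 mm round neck, then the T-foot.
- holder_foot (a point): Centre of the underside of the holder's steel T-foot, 45 mm below holder_mid, in one piece with it. The foot is a bar 12 mm along x, 30 mm along y, 7 mm thick.
- stand: Wooden stand, 80 mm along x, 160 along y, 24 high, fixed; origin under its middle. Two seats 8 mm deep, 36 mm either way along y from its middle, lengthways along y, with over 1 mm of play round the foot. One holds the holder, the other a stamp.
- slot_free (a point): Level with the flat top of the rail (36 mm above the desk), in the middle of the rail's bracket and of the slot's free stretch, which runs 75 mm either way; y along the slot, z up. The slot itself lies up to 11 mm to either side (x) of this point: not measured, to be seen or felt. Holder locked: holder_mid 32 mm above this point, collar 4 mm above the rail. Seating it with over 22 N does damage.
- rail: Steel bracket plate of the rail, 100 mm wide, 8 high, fixed; origin at its underside, below slot_free. On it an aluminium profile, 48 mm wide, is clamped up to 11 mm off the middle along x, parallel to y, on rubber pads (sinks 1 mm per 10 N). Slot in its middle: 14 mm opening, lips 6 mm thick, below them a 36 mm wide channel in which the foot turns either way. A knob 26 mm high is fixed on it 145 mm to -y.
- strip_rest (a point): Height at which the sprung steel strip in the channel rests, 11 mm below the rail's top, under slot_free. It yields from about 3 N, 0.8 N more per mm. A foot just standing on it is 2 mm too high to turn: press it more than 2 mm down; after 6 mm the collar meets the rail. Let go when turned, the strip lifts the foot against the lips' underside and holds it.
- stamp_mid (a point): A rubber stamp with a round wooden ball handle (24 mm across, its top 62 mm above its underside) standing in the other seat of the stand, to be left there; this point is on its axis, 30 mm above its underside.
- penpot_rim (a point): Middle of the mouth of a round concrete pen pot, 80 mm across and 95 mm high, loose on the desk: leave it alone.
- bowl: Concrete bowl, 96 mm across and 50 mm high, loose; origin in the middle of its underside: leave it alone.
- camera: Black camera, about 100 mm wide and 73 mm high, loose; origin under its middle: leave it alone.
- mug_tin: Round aluminium tin, 54 mm across and 50 mm high, loose; origin in the middle of its underside: leave it alone.
Mind the look-alikes: they are no part of the job. What is shaped like the part that bears holder_mid but green or red is not meant.

How it is judged:
By the outcome, as a careful person would: the job done as asked, in the order asked, and still so for the second after the job is handed in, with the robot touching nothing.
It also fails if it takes over 72 s, if anything falls off the work surface, if the arm or the gripper's body presses on something with over 40 N, if the wrist force passes 120 N, or if a joint passes its speed limit or range.

## Working session

There is one attempt and no reset: what is moved stays moved. The work goes in short steps, Python scripts to look and compute and a tool call to move; the robot and the scene stay as the last step left them, time stands still between calls to the robot, and variables do not carry over. Pictures are saved under pics/ and viewed, at most 10 in all, crops included, and the job is handed in when it is done.

Besides the shell and the picture viewer there is one more tool, called after "Emit:" as a command line: name --argument value ..., lists and objects as JSON in quotes. carry_out: Moves the arm, as the interface text tells. Its arguments: {"type":"object","properties":{"increments":{"type":"array","items":{"type":"array"}}},"required":["increments"]}

```bash
mkdir -p pics; python3 - <<'E'
from bench import robot
import cv2
for n in("scene","top"):
    cv2.imwrite(f"pics/{n}0.png",robot.snapshot(n)); c=robot.get_calibration(n); print(n,c)
print(robot.get_obs(), robot.tcp_to_tips)
E
```

```text
scene {'vfov': 53.883040332694065, 'cx': 255.20311159079003, 'cy': 199.7865416315285, 'T': array([[-0.0984413 ,  0.57101755, -0.81501428,  1.34988765],
       [ 0.99499299,  0.07069079, -0.0706524 ,  0.15800041],
       [ 0.01727024, -0.81788861, -0.57511735,  0.64363415],
       [ 0.        ,  0.        ,  0.        ,  1.        ]])}
top {'vfov': 44.17982822756022, 'cx': 253.57431472322352, 'cy': 185.92823104661838, 'T': array([[ 0.02908436, -0.99716818,  0.06935214,  0.51179829],
       [-0.9995149 , -0.02823937,  0.01313369,  0.06333048],
       [-0.01113803, -0.06970048, -0.99750578,  1.20643796],
       [ 0.        ,  0.        ,  0.        ,  1.        ]])}
{'time': 0.1, 'joint_positions': array([ 1.20990012e+00,  8.79072087e-02,  1.37212906e+00, -2.82930449e-05,
        1.68358080e+00, -1.03125181e-01]), 'qvel': array([ 0.00026865,  0.00031736, -0.00442948,  0.00136055,  0.00206053,
        0.00098649]), 'joint_torque': array([ 1.35053251e-03, -3.41252589e+01, -3.03301191e+01,  7.19220447e-02,
        3.03593301e-02, -1.15188182e-04]), 'tool_pos': array([0.14006866, 0.53137707, 0.21839376]), 'ee_rot': array([-3.13957610e+00, -1.80427376e-04,  2.88381829e+00]), 'wrist_force': array([-0.43506927, -0.12950655, -0.50360858]), 'wrist_torque': array([ 0.06515467, -0.01137587, -0.03154319]), 'finger_force': 0.0, 'width': 0.09405775661789847} 0.014
```

View pics/scene0.png

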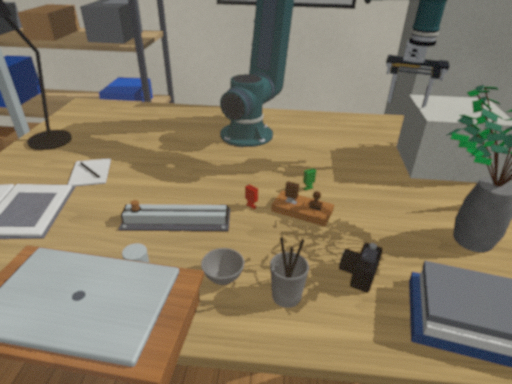

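View pics/top0.png

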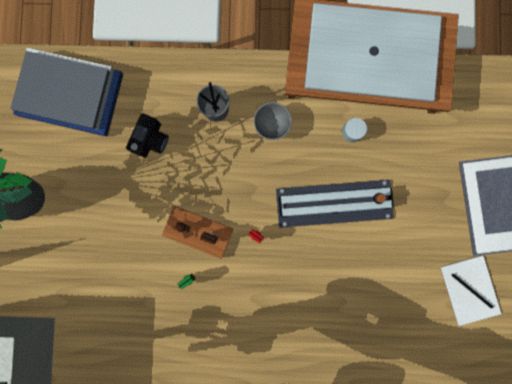

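The scene view shows the dark holder at about (291,190) and the stamp at (316,199). In the top view the holder is at (209,238), the stamp at (183,227), and the rail spans (277–394, 180–227) with its knob at (380,198). I'll enlarge both.

```bash
python3 - <<'E'
import cv2,numpy as np
t=cv2.imread("pics/top0.png");s=cv2.imread("pics/scene0.png")
a=cv2.resize(t[195:265,155:275],None,fx=6,fy=6,interpolation=cv2.INTER_CUBIC)
cv2.imwrite("pics/a.png",a)
b=cv2.resize(t[175:235,270:400],None,fx=6,fy=6,interpolation=cv2.INTER_CUBIC)
cv2.imwrite("pics/b.png",b)
c=cv2.resize(s[160:240,240:345],None,fx=7,fy=7,interpolation=cv2.INTER_CUBIC)
cv2.imwrite("pics/c.png",c)
E
```

```text
(no output)
```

View pics/a.png

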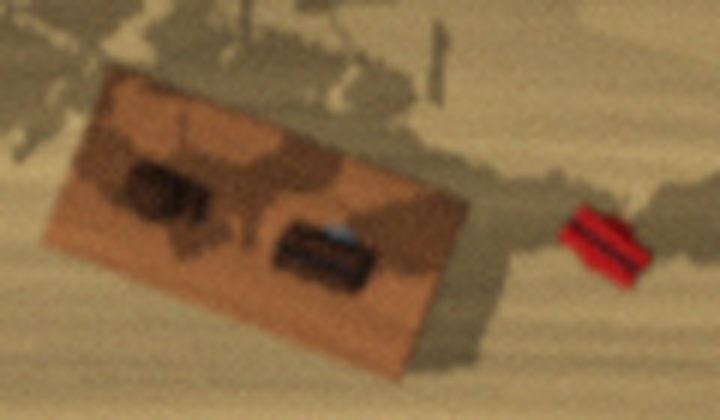

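View pics/b.png

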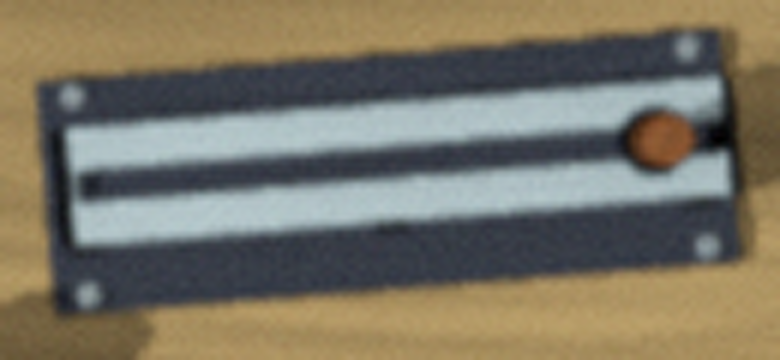

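View pics/c.png

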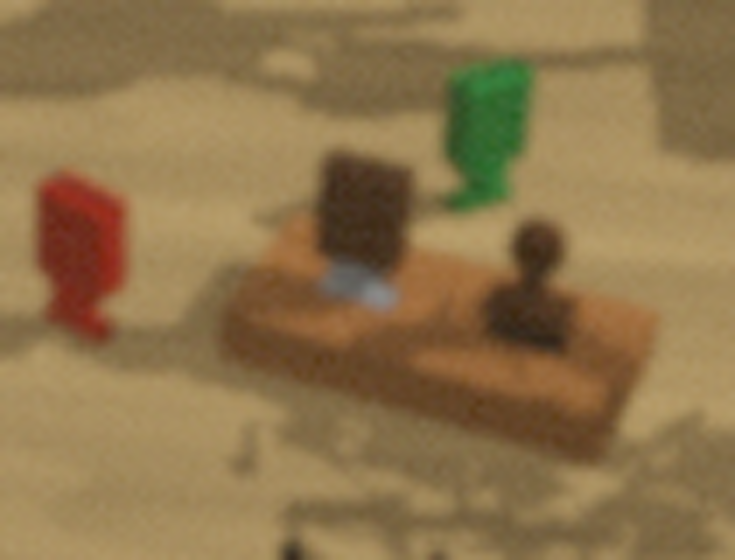

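The holder's block top is centred at about crop (325,257), with its axis along (275,265)→(358,293). The rail plate corners are (38,85), (717,30), (742,260), (60,312), and the slot centreline runs from (80,187) to the knob at (660,140). Next I'll convert these to positions.

```bash
cat > h.py <<'E'
import numpy as np
from bench import robot
def ray(n,px,z):
    c=robot.get_calibration(n);f=192/np.tan(np.radians(c["vfov"]/2));T=c["T"]
    d=T[:3,:3]@np.array([(px[0]-c["cx"])/f,(px[1]-c["cy"])/f,1.]);o=T[:3,3]
    return o+d*(z-o[2])/d[2]
def proj(n,p):
    c=robot.get_calibration(n);f=192/np.tan(np.radians(c["vfov"]/2));T=c["T"]
    q=T[:3,:3].T@(np.array(p)-T[:3,3]);return q[:2]/q[2]*f+[c["cx"],c["cy"]]
def crop(p,o,s): return (np.array(p)+.5)/s-.5+o
E
python3 - <<'E'
from h import *
np.set_printoptions(precision=4,suppress=True)
A=lambda p,z:ray("top",crop(p,[155,195],6),z)[:2]
B=lambda p,z:ray("top",crop(p,[270,175],6),z)[:2]
def quad(nm,P):
    P=np.array(P);l1=np.linalg.norm(P[1]-P[0]),np.linalg.norm(P[2]-P[3]);l2=np.linalg.norm(P[2]-P[1]),np.linalg.norm(P[3]-P[0])
    d=P[0]-P[1]+P[3]-P[2];print(nm,P.mean(0),l1,l2,"dir deg",np.degrees(np.arctan2(d[1],d[0])))
quad("stand",[A(p,.024) for p in [(110,65),(468,203),(402,380),(43,243)]])
quad("block",[A(p,.083) for p in [(290,222),(377,250),(358,293),(275,265)]])
quad("plate",[B(p,.008) for p in [(38,85),(717,30),(742,260),(60,312)]])
quad("prof",[B(p,.036) for p in [(65,128),(722,75),(733,195),(75,247)]])
s=[B(p,.036) for p in [(82,187),(350,168),(600,146)]];print("slot",s)
print("knob",B((660,140),.062),"stampball",A((165,190),.07))
# scene check of block: top corners
print("scene block topcenter", ray("scene",crop((368,162),[240,160],7),.083), proj("scene",[*A((325,257),.083),.083]))
E
```

```text
stand [0.4758 0.2162] (np.float64(0.16022671739237054), np.float64(0.15980787080220915)) (np.float64(0.07778893783894653), np.float64(0.07869947122691497)) dir deg 70.86616656423665
block [0.4647 0.1806] (np.float64(0.0361281632426019), np.float64(0.034593928379296236)) (np.float64(0.018405301387778898), np.float64(0.017846579451845188)) dir deg 73.59973377527483
plate [ 0.5573 -0.1265] (np.float64(0.28762112635953446), np.float64(0.2871280417433117)) (np.float64(0.09728654575972207), np.float64(0.09606559441277249)) dir deg 96.14518418549423
prof [ 0.5605 -0.1259] (np.float64(0.27147468766043253), np.float64(0.27104112738859126)) (np.float64(0.04953005009603044), np.float64(0.04914917276862317)) dir deg 96.21348237537032
slot [array([0.5462, 0.004 ]), array([ 0.5572, -0.106 ]), array([ 0.5692, -0.2085])]
knob [ 0.571  -0.2265] stampball [0.4891 0.2469]
scene block topcenter [0.4611 0.1825 0.083 ] [291.4096 183.3925]
```

Emit:
carry_out --increments '[[146,[-33,-21,0],0],[146,[-33,-21,0],0],[146,[-33,-21,0],0],[146,[-33,-21,0],0],[146,[-33,-21,0],0],[146,[-33,-21,0],0],[146,[-33,-21,0],0],[146,[-33,-21,0],0]]'

```text
time: 0.9
tool_pos: [0.3533, 0.3006, 0.2191]
ee_rot: [-3.141, -0.0, 2.884]
wrist_force: [0.4, 0.0, -0.7]
width: 0.04
finger_force: 0.0
```

Emit:
carry_out --increments '[[146,[-33,-21,0],0],[146,[-33,-21,0],0],[146,[-33,-21,0],0],[146,[-33,-21,0],0],[146,[0,0,0],8.5],[146,[0,0,0],8.5],[146,[0,0,0],8.5],[146,[0,0,0],8.5]]'

```text
time: 1.7
tool_pos: [0.4587, 0.1869, 0.2188]
ee_rot: [-3.14, -0.001, 2.284]
wrist_force: [0.4, -0.0, -0.1]
width: 0.0404
finger_force: 0.0
```

Emit:
carry_out --increments '[[146,[0,0,0],8.5],[146,[0,0,0],8.5],[146,[0,0,0],8.5],[146,[0,0,0],8.5],[146,[0,0,0],8.5],[146,[0,0,0],8.5],[146,[0,0,0],8.5],[146,[0,0,0],0]]'

```text
time: 2.5
tool_pos: [0.4586, 0.1871, 0.2189]
ee_rot: [-3.141, 0.001, 1.252]
wrist_force: [-0.5, -0.0, 0.1]
width: 0.0405
finger_force: 0.0
```

Emit:
carry_out --increments '[[146,[-3.4,7,0],0],[146,[0,0,30],0],[146,[0,0,30],0],[146,[0,0,30],0],[146,[0,0,20],0],[146,[0,0,0],0],[146,[0,0,0],0]]'

```text
time: 3.2
tool_pos: [0.4647, 0.1815, 0.1097]
ee_rot: [-3.141, 0.0, 1.253]
wrist_force: [-0.1, 0.0, -0.3]
width: 0.0401
finger_force: 0.0
```

```bash
python3 - <<'E'
from h import *
import cv2
s=robot.snapshot("scene");t=robot.snapshot("top")
a=cv2.resize(s[120:230,235:345],(560,560),interpolation=cv2.INTER_CUBIC)
cv2.imwrite("pics/d.png",a);o=robot.get_obs();print(o["tool_pos"],o["ee_rot"])
E
```

```text
[0.46573455 0.18194253 0.11127307] [ 3.13892087e+00 -1.77004499e-03  1.25252147e+00]
```

View pics/d.png

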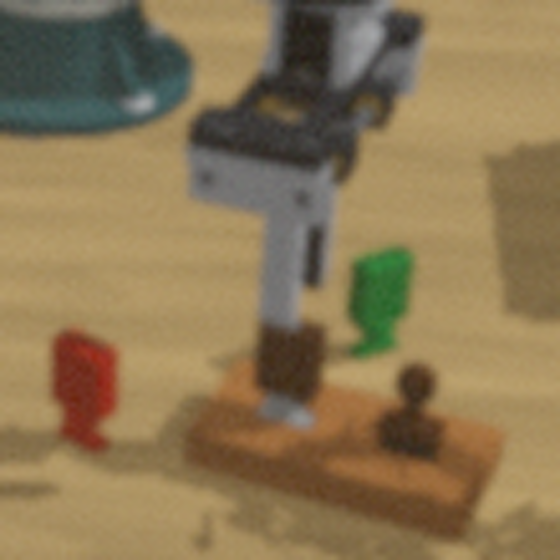

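The fingers straddle the block: the front finger tip is at about (282,325) and the block is centred at about (290,360). I'll descend and grip.

Emit:
carry_out --increments '[[146,[0,0,15],0],[146,[0,0,15],0],[146,[0,0,10],0],[146,[0,0,10],0],[146,[0,0,0],0],[146,[0,0,0],0]]'

```text
time: 3.9
tool_pos: [0.4648, 0.1819, 0.0599]
ee_rot: [3.141, -0.0, 1.252]
wrist_force: [0.4, -0.4, -0.3]
width: 0.0401
finger_force: 0.0
```

Emit:
carry_out --increments '[[180,[0,0,0],0],[190,[0,0,0],0],[200,[0,0,0],0],[215,[0,0,0],0],[215,[0,0,0],0],[215,[0,0,0],0],[255,[0,0,0],0],[255,[0,0,0],0]]'

```text
time: 4.7
tool_pos: [0.4647, 0.1819, 0.0598]
ee_rot: [3.141, -0.0, 1.252]
wrist_force: [-0.5, 0.1, 2.8]
width: 0.0179
finger_force: 30.0
```

Emit:
carry_out --increments '[[255,[0,0,-4],0],[255,[0,0,-6],0],[255,[0,0,-10],0],[255,[0,0,-15],0],[255,[0,0,-20],0],[255,[0,0,-25],0],[255,[0,0,-25],0],[255,[0,0,0],0]]'

```text
time: 5.5
tool_pos: [0.467, 0.1825, 0.1694]
ee_rot: [3.134, -0.005, 1.252]
wrist_force: [-0.2, 0.2, -0.9]
width: 0.0179
finger_force: 30.0
```

Emit:
carry_out --increments '[[255,[-30.4,22.3,0],0],[255,[-30.4,22.3,0],0],[255,[-30.4,22.3,0],0],[255,[-30.4,22.3,0],0],[255,[-30.4,22.3,0],0],[255,[-30.4,22.3,0],0],[255,[-30.4,22.3,0],0],[255,[-30.4,22.3,0],0]]'

```text
time: 6.3
tool_pos: [0.5573, -0.1065, 0.163]
ee_rot: [-3.14, -0.0, 1.252]
wrist_force: [0.3, 0.1, -1.1]
width: 0.0177
finger_force: 30.0
```

Emit:
carry_out --increments '[[255,[0,0,0],-8.2],[255,[0,0,0],-8.2],[255,[0,0,0],-8.1],[255,[0,0,30],0],[255,[0,0,25],0],[255,[0,0,15],0],[255,[0,0,0],0],[255,[0,0,0],0]]'

```text
time: 7.1
tool_pos: [0.5577, -0.1051, 0.0944]
ee_rot: [-3.141, -0.0, 1.68]
wrist_force: [0.2, -0.1, -1.2]
width: 0.0176
finger_force: 30.0
```

```bash
python3 - <<'E'
from h import *
import cv2
s=robot.snapshot("scene");t=robot.snapshot("top")
o=robot.get_obs();print(o["tool_pos"],o["ee_rot"],o["wrist_force"])
a=cv2.resize(s[170:240,110:240],None,fx=6,fy=6,interpolation=cv2.INTER_CUBIC)
cv2.imwrite("pics/e.png",a)
for p in [(.5577,-.105,.036)]: print((proj("scene",p)-[110,170]+.5)*6-.5)
E
```

```text
[ 0.55868141 -0.10533767  0.09604175] [3.13888655e+00 1.00506224e-03 1.67958266e+00] [ 0.19764808 -1.09743522 -1.07710067]
[439.49420792 239.42849741]
```

View pics/e.png

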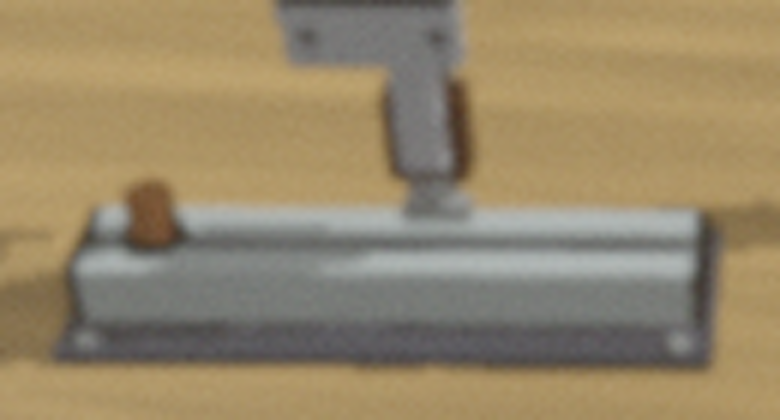

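In the scene crop the foot's lower edge is at about row 217 (columns 405–470). The slot's dark line at column 437 is centred at about row 242. I'll check that against the projections.

```bash
python3 - <<'E'
from h import *
C=lambda p:(proj("scene",p)-[110,170]+.5)*6-.5
print("foot front bottom",C([.5577+.006,-.105,.0508]),"foot mid",C([.5577,-.105,.0508]))
for dx in(-.007,0,.007): print(dx,C([.5577+dx,-.105,.036]))
import cv2
s=robot.snapshot("scene");a=cv2.resize(s[170:240,110:240],None,fx=6,fy=6,interpolation=cv2.INTER_CUBIC)
g=cv2.cvtColor(a,6).astype(int)
for r in range(180,280,4): print(r,[int(g[r,c:c+20].mean()) for c in (380,430,450,480,540)])
E
```

```text
foot front bottom [432.91724816 220.54259189] foot mid [436.39360252 212.62550925]
-0.007 [443.45658322 230.21502184]
0 [439.49420792 239.42849741]
0.007 [435.48697913 248.74626812]
180 [134, 104, 110, 152, 152]
184 [146, 116, 129, 151, 152]
188 [151, 119, 138, 152, 151]
192 [153, 121, 147, 153, 151]
196 [153, 122, 150, 154, 151]
200 [153, 122, 147, 156, 153]
204 [155, 119, 139, 161, 157]
208 [161, 116, 131, 167, 165]
212 [167, 118, 128, 172, 173]
216 [172, 129, 135, 177, 179]
220 [174, 146, 149, 178, 180]
224 [172, 157, 158, 176, 178]
228 [164, 158, 157, 169, 171]
232 [147, 146, 146, 154, 156]
236 [130, 131, 132, 137, 140]
240 [109, 114, 115, 119, 121]
244 [104, 112, 114, 116, 117]
248 [121, 129, 131, 131, 132]
252 [145, 151, 152, 151, 153]
256 [166, 169, 170, 170, 171]
260 [174, 175, 175, 176, 178]
264 [175, 177, 177, 179, 180]
268 [168, 169, 170, 173, 174]
272 [158, 158, 159, 163, 164]
276 [142, 141, 142, 150, 150]
```

Emit:
carry_out --increments '[[255,[0,0.8,6],0],[255,[0,0,5],0],[255,[0,0,0],0],[255,[0,0,1],0],[255,[0,0,0],0]]'

```text
time: 7.75
tool_pos: [0.5584, -0.105, 0.0823]
ee_rot: [-3.141, -0.0, 1.68]
wrist_force: [1.3, 0.9, -1.1]
width: 0.0175
finger_force: 30.0
```

Emit:
carry_out --increments '[[255,[0,0,1],0],[255,[0,0,0],0],[255,[0,0,0],0]]'

```text
time: 8.05
tool_pos: [0.5585, -0.105, 0.0815]
ee_rot: [3.141, -0.0, 1.68]
wrist_force: [-0.6, -0.1, -1.9]
width: 0.0178
finger_force: 30.0
```

Emit:
carry_out --increments '[[255,[0,0,1],0],[255,[0,0,0],0],[255,[0,0,0],0]]'

```text
time: 8.35
tool_pos: [0.5584, -0.105, 0.0804]
ee_rot: [-3.142, -0.0, 1.68]
wrist_force: [0.5, 0.6, -1.0]
width: 0.0179
finger_force: 30.0
```

Emit:
carry_out --increments '[[255,[0,0,0.6],0],[255,[0,0,0],0],[255,[0,0,0],0]]'

```text
time: 8.65
tool_pos: [0.5584, -0.105, 0.0798]
ee_rot: [3.142, -0.0, 1.68]
wrist_force: [0.1, -0.2, -1.8]
width: 0.0179
finger_force: 30.0
```

Emit:
carry_out --increments '[[255,[0,0,0.5],0],[255,[0,0,0],0],[255,[0,0,0],0]]'

```text
time: 8.95
tool_pos: [0.5584, -0.105, 0.0793]
ee_rot: [-3.142, -0.0, 1.68]
wrist_force: [0.4, -0.3, -0.9]
width: 0.0174
finger_force: 30.0
```

Emit:
carry_out --increments '[[255,[0,0,0.4],0],[255,[0,0,0],0],[255,[0,0,0],0]]'

```text
time: 9.25
tool_pos: [0.5584, -0.105, 0.0789]
ee_rot: [3.142, -0.0, 1.679]
wrist_force: [-0.0, 0.3, -1.5]
width: 0.018
finger_force: 30.0
```

Emit:
carry_out --increments '[[255,[0,0,0.5],0],[255,[0,0,0],0],[255,[0,0,0],0]]'

```text
time: 9.55
tool_pos: [0.5584, -0.105, 0.0784]
ee_rot: [-3.142, -0.0, 1.68]
wrist_force: [0.6, 0.1, -0.8]
width: 0.018
finger_force: 30.0
```

Emit:
carry_out --increments '[[255,[0,0,0.5],0],[255,[0,0,0],0],[255,[0,0,0],0]]'

```text
time: 9.85
tool_pos: [0.5584, -0.105, 0.0779]
ee_rot: [-3.142, -0.0, 1.679]
wrist_force: [-0.5, 0.3, -2.2]
width: 0.0175
finger_force: 30.0
```

There's no contact force even though the foot should be about 2 mm below the rail top, so it seems to be entering the slot. I'll go on gently.

Emit:
carry_out --increments '[[255,[0,0,1],0],[255,[0,0,0],0],[255,[0,0,0],0]]'

```text
time: 10.15
tool_pos: [0.5584, -0.105, 0.0769]
ee_rot: [-3.142, -0.0, 1.68]
wrist_force: [1.2, 0.1, -0.5]
width: 0.0177
finger_force: 30.0
```

Emit:
carry_out --increments '[[255,[0,0,1],0],[255,[0,0,0],0],[255,[0,0,0],0]]'

```text
time: 10.45
tool_pos: [0.5584, -0.105, 0.0759]
ee_rot: [3.142, -0.0, 1.68]
wrist_force: [-0.3, -0.5, -1.1]
width: 0.0178
finger_force: 30.0
```

Emit:
carry_out --increments '[[255,[0,0,1.5],0],[255,[0,0,0],0],[255,[0,0,1.5],0],[255,[0,0,0],0]]'

```text
time: 10.85
tool_pos: [0.5583, -0.1049, 0.0727]
ee_rot: [-3.141, -0.0, 1.68]
wrist_force: [-0.2, 1.2, -0.9]
width: 0.0177
finger_force: 30.0
```

Emit:
carry_out --increments '[[255,[0,0,1.5],0],[255,[0,0,0],0],[255,[0,0,1.5],0],[255,[0,0,0],0]]'

```text
time: 11.25
tool_pos: [0.5583, -0.1049, 0.0697]
ee_rot: [-3.141, -0.0, 1.679]
wrist_force: [0.1, 0.3, -0.5]
width: 0.0178
finger_force: 30.0
```

Emit:
carry_out --increments '[[255,[0,0,1],0],[255,[0,0,0],0],[255,[0,0,0],0]]'

```text
time: 11.55
tool_pos: [0.5584, -0.105, 0.069]
ee_rot: [3.142, -0.0, 1.68]
wrist_force: [-0.4, -0.4, -1.0]
width: 0.0178
finger_force: 30.0
```

Emit:
carry_out --increments '[[255,[0,0,1],0],[255,[0,0,0],0],[255,[0,0,0],0]]'

```text
time: 11.85
tool_pos: [0.5585, -0.105, 0.0685]
ee_rot: [3.141, 0.0, 1.68]
wrist_force: [-1.1, 0.5, 2.8]
width: 0.0174
finger_force: 30.0
```

The strip is felt at TCP z ≈ 0.069, as predicted. Next I'll press about 4 mm.

Emit:
carry_out --increments '[[255,[0,0,1],0],[255,[0,0,0],0],[255,[0,0,1],0],[255,[0,0,0],0],[255,[0,0,0],0]]'

```text
time: 12.35
tool_pos: [0.5586, -0.105, 0.0662]
ee_rot: [3.141, 0.0, 1.68]
wrist_force: [-1.7, 0.3, 2.7]
width: 0.018
finger_force: 30.0
```

Emit:
carry_out --increments '[[255,[0,0,1],0],[255,[0,0,0],0],[255,[0,0,0.6],0],[255,[0,0,0],0],[255,[0,0,0],0]]'

```text
time: 12.85
tool_pos: [0.5585, -0.105, 0.0645]
ee_rot: [3.141, 0.0, 1.68]
wrist_force: [-0.8, 0.4, 4.9]
width: 0.0178
finger_force: 30.0
```

Emit:
carry_out --increments '[[255,[0,0,0],4],[255,[0,0,0],4],[255,[0,0,0],4],[255,[0,0,0],4],[255,[0,0,0],4],[255,[0,0,0],0]]'

```text
time: 13.45
tool_pos: [0.5593, -0.1052, 0.0648]
ee_rot: [3.139, -0.0, 1.331]
wrist_force: [0.6, -0.4, 4.5]
width: 0.0178
finger_force: 30.0
```

Emit:
carry_out --increments '[[255,[0,0,0],5],[255,[0,0,0],5],[255,[0,0,0],5],[255,[0,0,0],5],[255,[0,0,0],5],[255,[0,0,0],0]]'

```text
time: 14.05
tool_pos: [0.5591, -0.1052, 0.0647]
ee_rot: [3.14, -0.001, 0.896]
wrist_force: [-0.1, -0.1, 5.0]
width: 0.0179
finger_force: 30.0
```

Emit:
carry_out --increments '[[255,[0,0,0],5],[255,[0,0,0],5],[255,[0,0,0],5],[255,[0,0,0],5],[255,[0,0,0],0]]'

```text
time: 14.55
tool_pos: [0.5588, -0.1051, 0.0646]
ee_rot: [3.141, -0.001, 0.548]
wrist_force: [1.1, -0.3, 5.3]
width: 0.0179
finger_force: 30.0
```

Yaw is now 31.4° and the target is 6.2°, so 25° remain.

Emit:
carry_out --increments '[[255,[0,0,0],5],[255,[0,0,0],5],[255,[0,0,0],5],[255,[0,0,0],5],[255,[0,0,0],5],[255,[0,0,0],0],[255,[0,0,0],0]]'

```text
time: 15.25
tool_pos: [0.5586, -0.1051, 0.0645]
ee_rot: [3.141, -0.001, 0.112]
wrist_force: [0.9, -1.1, 5.2]
width: 0.018
finger_force: 30.0
```

Emit:
carry_out --increments '[[255,[0,0,-0.8],0],[255,[0,0,0],0],[255,[0,0,-0.8],0],[255,[0,0,0],0],[255,[0,0,-0.6],0],[255,[0,0,0],0],[255,[0,0,0],0]]'

```text
time: 15.95
tool_pos: [0.5586, -0.105, 0.0665]
ee_rot: [3.141, -0.0, 0.109]
wrist_force: [1.2, -0.1, 3.4]
width: 0.0181
finger_force: 30.0
```

Emit:
carry_out --increments '[[255,[0,0,-0.4],0],[255,[0,0,0],0],[255,[0,0,0],0]]'

```text
time: 16.25
tool_pos: [0.5585, -0.1051, 0.0668]
ee_rot: [-3.142, -0.0, 0.109]
wrist_force: [2.7, -1.1, 1.3]
width: 0.0178
finger_force: 30.0
```

Emit:
carry_out --increments '[[200,[0,0,0],0],[190,[0,0,0],0],[180,[0,0,0],0],[150,[0,0,0],0],[150,[0,0,0],0],[150,[0,0,0],0]]'

```text
time: 16.85
tool_pos: [0.5583, -0.1049, 0.0669]
ee_rot: [-3.141, 0.0, 0.109]
wrist_force: [0.2, 0.1, -0.3]
width: 0.0386
finger_force: 0.0
```

Emit:
carry_out --increments '[[150,[0,0,-10],0],[150,[0,0,-15],0],[150,[0,0,-25],0],[150,[0,0,-40],0],[150,[0,0,-40],0],[150,[0,0,0],0],[150,[0,0,0],0]]'

```text
time: 17.55
tool_pos: [0.5594, -0.1053, 0.2]
ee_rot: [3.14, -0.005, 0.109]
wrist_force: [0.1, 0.3, -0.5]
width: 0.0387
finger_force: 0.0
```

Emit:
carry_out --increments '[[150,[-40,0,0],0],[150,[-40,0,0],0],[150,[-40,0,0],0],[150,[-40,0,0],0],[150,[0,0,0],0],[150,[0,0,0],0]]'

```text
time: 18.15
tool_pos: [0.3988, -0.1222, 0.1961]
ee_rot: [-3.141, 0.0, 0.108]
wrist_force: [0.2, 0.2, -0.9]
width: 0.0387
finger_force: 0.0
```

```bash
python3 - <<'E'
from h import *
import cv2
s=robot.snapshot("scene");t=robot.snapshot("top")
a=cv2.resize(s[160:235,110:240],None,fx=5,fy=5,interpolation=cv2.INTER_CUBIC)[:, :400]
a=cv2.resize(s[170:240,120:240],(480,280),interpolation=cv2.INTER_CUBIC)
b=cv2.resize(t[170:240,275:395],(480,280),interpolation=cv2.INTER_CUBIC)
cv2.imwrite("pics/f.png",np.vstack([a,b]))
o=robot.get_obs();print(o["time"],o["tool_pos"],o["wrist_force"])
for z in(.083,.09):
  p=proj("top",[.5586,-.105,z]);q=proj("scene",[.5586,-.105,z]);print((q-[120,170])*4,(p-[275,170])*4+[0,280])
E
```

```text
18.25 [ 0.39996601 -0.12226005  0.19648338] [0.49576213 1.04445528 0.01844904]
[244.28578236 100.9157308 ] [221.54717083 405.1020839 ]
[243.25605668  92.03012593] [223.33946427 404.65836093]
```

View pics/f.png

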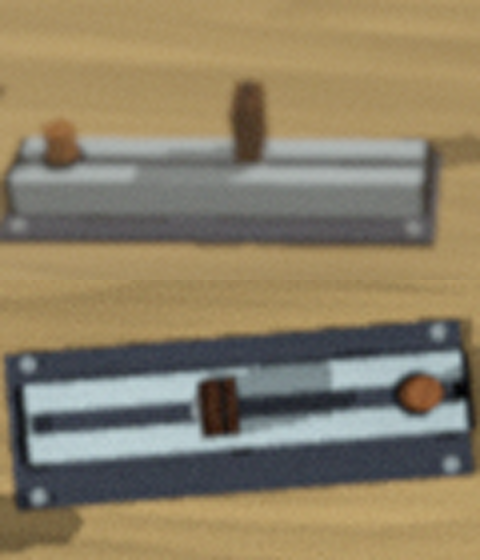

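The holder stands upright and crosswise in the slot: the block is at (219,405) in the top half of the picture, against a predicted (221,405), and at (248,120) in the scene half. The gripper is clear, so I'll hand it in.

```bash
python3 -c "
from bench import robot
print(robot.close_job())"
```

```text
the job is handed in; nothing more can be done
None
```

The card holder is locked crosswise in the free part of the rail slot, with the gripper clear, and I handed the job in at about 18 s; no verdict came back. The highest vertical force I read was about 6 N, while pressing on the strip, and I didn't go near the stamp or the other things on the desk.

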